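# Lock a T-stake into its bench holder and tug-test it

## Task

Take the small T-shaped stake out of the wooden rack, lower it through the key slot of the steel holder until its collar sits flat on the top, and turn it clockwise (seen from above) until it stops, then ease off the stop so that it does not bind. Then tug it straight up with about 14 N, held for a second, to prove that it is locked (never pull harder than 24 N, and never force the stake down or against the stop). Let it sit down again, still locked and upright, let go of it, and leave the other things where they are.

Things in the scene. Friction and masses are not known exactly. Their poses are not given: they have to be found in the camera images.
- t_stake: T-stake: loose steel stake, about 0.2 kg, upright in one of the rack's three slots (which one varies). Origin: centre of the shank's lower end; z up the shank, x along the bar. Shank 14 mm diameter with tapered tip; a round cross pin 7 mm thick, 30 mm long, runs along x through it, centred at z = 9 mm. Collar at 24.5 to 30, neck 15 mm diameter to 45, bar from 45 to 63 mm.
- t_stake_collar (a point): On the stake's axis at the underside of its collar (26 mm diameter), 24.5 mm above t_stake's origin.
- t_stake_bar (a point): Middle of the bar on the stake's axis, 54 mm above t_stake's origin, same axes: grasp here from above, across y. The bar is 16 mm wide (y), 18 mm high, flat-sided from x = -32 to +22 mm, then a tapered horn to x = +50 mm. Either way round fits the holder.
- holder: Dark steel block 90 x 90 x 42 mm fixed on the bench, origin at the centre of its underside. Key slot in its top along its x: a 16 mm square hole for the shank with a channel 10 mm wide on both sides for the cross pin, 33 mm long over all, open to 32 mm deep. Collar down, the stake turns clockwise from above by about 65 degrees (1.13 rad) to rigid stops; anticlockwise is blocked.
- holder_mouth (a point): Centre of the key slot at the holder's top face, 42 mm above the bench; axes as the holder. The collar's underside sits here when the stake is home.
- retainer: Retaining plate hidden inside the holder, 36 x 36 x 4 mm, with a key slot like the holder's, its underside 5.5 to 10 mm below the holder's top. The cross pin of a locked stake (turned over 50 degrees) pulls up on it after 2 to 6.5 mm of free play, different each time; rigid contact. Pressed on the stop or sideways, the stake binds instead. Origin: the holder's, so it does not show the play.
- rack: Wooden rack block, 66 x 230 x 40 mm, fixed. Origin: centre of its underside, long side along y. Three slots 34 x 18 mm (long along x) at y = -75, 0 and +75 mm; stakes hang in them by their collars, bars along x, shank ends 15.5 mm above the bench.
- dome_stake: Bystander: loose stake in the rack with a round domed head, 36 mm diameter, top 66 mm above its origin (lower end of its shank).
- disc_stake: Bystander: loose stake in the rack with a flat disc head, 38 mm diameter, top 57 mm above its origin (lower end of its shank).
- bench_block: Bystander: flat steel bench block 60 x 60 x 18 mm, origin at the centre of its underside.
- jar: Bystander: white jar, 56 mm diameter, 65 mm high, origin at the centre of its underside.
- tray: Bystander: white shallow tray 100 x 140 x 20 mm, origin at the centre of its underside.

How it is judged:
By the outcome, as a careful person would: the job done as asked, in the order asked, and still so for the second after the job is handed in, with the robot touching nothing.
It also fails if it takes over 72 s, if anything falls off the work surface, if the arm or the gripper's body presses on something with over 40 N, if the wrist force passes 120 N, or if a joint passes its speed limit or range.

## Robot

A 6-joint arm with a two-finger parallel gripper is mounted at the origin on the work surface. World frame = base frame: x ahead of the robot, y to its left, z up, the work surface at z = 0. Lengths are in mm, angles in rad, forces in N, time in s.
With the tool pointing down it reaches from about 350 to 875 mm from the base axis. Payload 4.2 kg.
Tool frame: the origin (TCP) lies between the finger pads; the fingertips stand 17 mm ahead of it and the grasp point (between the pads) lies 2 mm behind it; z points along the fingers, y is the line along which they close (so a half turn about z gives the same grasp; the last joint's range is limited). The gripper opens to 85 mm and grips with 20 to 120 N. Pads are 22 mm wide; open, the fingers measure 114 mm over their backs; the gripper's body (76 mm by 85 mm) begins 54 mm behind the grasp point. The pads swing forward as they close: fully open they stand 13 mm farther back than shut.
Start: joints at [1.464, 0.385, 0.008, 0, -1.194, -0.259], TCP at [223.527, 583.639, 248.312] pointing down, gripper open.
Joint ranges: [-3.14, 3.14], [-1.21, 2.06], [-1.07, 1.41], [-3.16, 2.05], [-2.99, -0.16], [-3.1, 3.1]. Speed limits (rad/s): [2.79, 2.79, 3.14, 3.14, 3.14, 3.14].

## Interface

Orientations are given as a unit quaternion [x, y, z, w].
In Python, from bench import arm gives the robot as it stands.
- The arm moves only by the shell command python3 jog.py 'ROWS' [OPENING]. ROWS is a JSON list of rows, 1 to 10 of them, each an object with the fields x, y, z (the shift in units of 25 mm), rx, ry, rz (a rotation vector in rad); a field left out counts as zero; each row is the pose to reach, as a shift and turn from the pose commanded when the command began, along the tool's axes at that moment; what a row does not reach only later rows make up. A row lasts 1/10 s, in which the tool goes at most 50 mm and 0.15 rad, less where a joint would pass 70% of its speed; a pose out of reach is approached as far as the arm can. OPENING is the finger opening in mm, set as the command begins (- or left out keeps the last). The fingers move at their own pace and stop on an object; the grip force is fixed at half the most. Time passes only in rows, so rows that do not move let the fingers close. It prints the time, the measured TCP pose, the force, the opening and the grip force at its end. Input that does not fit is refused with a message, and nothing moves.
- arm.read_state(): the state, without advancing time (a new reading comes with each control period).
- arm.get_image(name): name is "scene" or "top"; returns the picture (400x640x3 uint8, blue, green, red); there is no depth.
- arm.get_calibration(name): a dict with "K" (3x3 intrinsics, pixels), "rvec" (rotation vector, rad) and "tvec" (3), from world to camera coordinates, as OpenCV has them. Camera axes: x right, y down, z forward; pixel columns grow to the right and rows downward; lengths in mm; the calibration is good to about 2 mm. A picture is of the moment at which its call begins. get_calibration takes no time and is no camera call.
- arm.job_done(): hands the job in; it is judged then, once.
The state is a dict: "clock": time; "joints": joint angles; "joint_vel": joint speeds; "joint_efforts": joint torques, N m; "position": TCP position; "ee_rot": TCP orientation; "contact_force": force on the tool from outside, world axes, zero at the start; "wrist_torque": the same for the moment, N m; "gripper_width": finger opening in mm; "grasp_force": force on a finger pad.
Only numpy, scipy, OpenCV 4.12 (cv2) and the standard library are available. Lean on these libraries where they do the work, as an engineer would, in place of code of your own. Each camera call takes 0.05 s, during which the arm holds its last target. There are 200 camera calls.

## Working session

There is one attempt and no reset: what is moved stays moved. The work goes in short steps, Python scripts to look and compute and a shell command to move; the robot and the scene stay as the last step left them, time stands still between calls to the robot, and variables do not carry over. Pictures are saved under pics/ and viewed, at most 10 in all, crops included, and the job is handed in when it is done.

```bash
ls; mkdir -p pics; python3 - <<'E'
from bench import arm
import cv2
for n in("scene","top"):
    cv2.imwrite(f"pics/{n}0.png",arm.get_image(n)); c=arm.get_calibration(n); print(n,c)
s=arm.read_state();print(s)
E
```

```text
bench.py
jog.py
pics
scene {'K': array([[389.6980304 ,   0.        , 321.34042707],
       [  0.        , 389.6980304 , 201.26754343],
       [  0.        ,   0.        ,   1.        ]]), 'rvec': array([ 0.76797296,  2.68684367, -0.96686541]), 'tvec': array([ 446.54037296, -141.52733214, 1109.76297132])}
top {'K': array([[427.66566593,   0.        , 314.10427723],
       [  0.        , 427.66566593, 201.5920749 ],
       [  0.        ,   0.        ,   1.        ]]), 'rvec': array([ 2.18305768, -2.16867774,  0.11645028]), 'tvec': array([ -32.24041698,  497.65436987, 1024.56545096])}
{'clock': 0.1, 'joints': array([ 1.46359549e+00,  3.85474603e-01,  6.75748903e-03, -4.18292923e-04,
       -1.19403456e+00, -2.58617805e-01]), 'joint_vel': array([-0.00040486,  0.00028218,  0.00331555,  0.00188074,  0.00150795,
       -0.00096131]), 'joint_efforts': array([ 6.97033283e-04, -3.93316591e+01,  1.88931370e+01,  4.19791952e+00,
       -2.55701329e-03,  5.83800187e-06]), 'position': array([223.37157141, 583.18738515, 247.33453295]), 'ee_rot': array([ 9.83304154e-01, -1.81966886e-01, -1.19897537e-04,  9.89575357e-04]), 'contact_force': array([-0.14640702,  0.29420779,  0.35604035]), 'wrist_torque': array([-0.01029215, -0.08461684, -0.00515544]), 'grasp_force': 0.0, 'gripper_width': 85.3317897188403}
```

View pics/scene0.png

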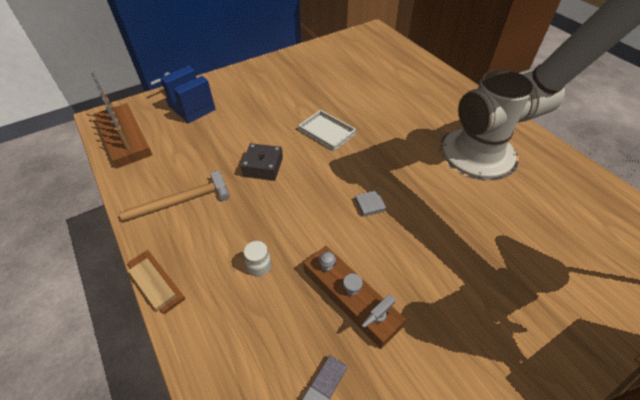

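View pics/top0.png

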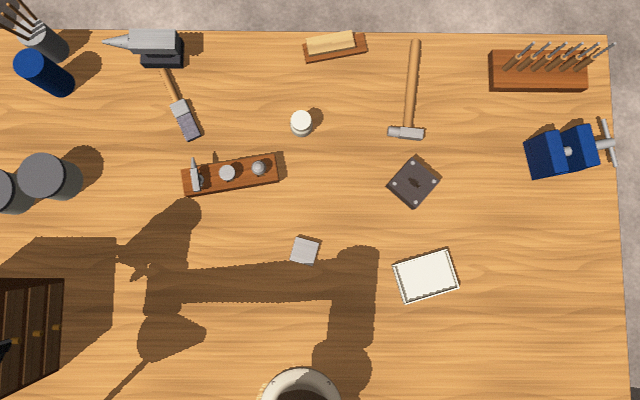

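The T-stake is in the left rack slot in the top view, near (196,174). The holder is at about (414,182). I'll enlarge both, from both cameras.

```bash
python3 - <<'E'
import cv2,numpy as np
t=cv2.imread("pics/top0.png");s=cv2.imread("pics/scene0.png")
def c(i,x,y,w,h,k):return cv2.resize(i[y:y+h,x:x+w],None,fx=k,fy=k,interpolation=cv2.INTER_CUBIC)
a=np.zeros((600,800,3),np.uint8)
a[:,:]=0
p=c(t,175,145,66,56,6);a[:336,:396]=p        # top rack T
p=c(t,382,150,64,62,6);a[:372,400:784]=p     # holder
p=c(s,345,285,70,44,5);a[375:595,:350]=p
p=c(s,235,140,54,44,5);a[375:595,400:670]=p
cv2.imwrite("pics/crop1.png",a)
E
```

```text
(no output)
```

View pics/crop1.png

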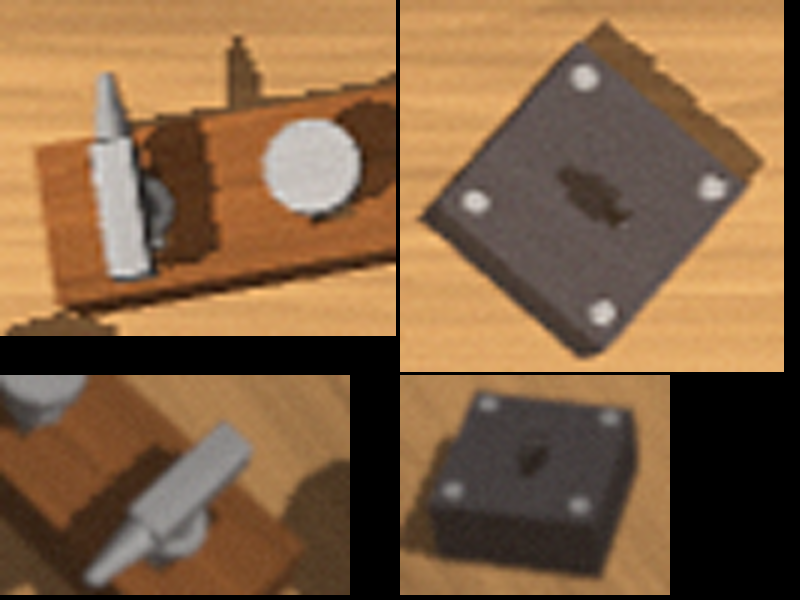

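```bash
cat > h.py <<'E'
from bench import arm
import cv2,numpy as np
from scipy.spatial.transform import Rotation as R
def proj(n,P):
    c=arm.get_calibration(n);return cv2.projectPoints(np.array(P,float).reshape(-1,1,3),c["rvec"],c["tvec"],c["K"],None)[0].reshape(-1,2)
def plane(n,px,z):
    c=arm.get_calibration(n);M=cv2.Rodrigues(c["rvec"])[0];d=(np.linalg.inv(c["K"])@np.c_[np.array(px,float),np.ones(len(px))].T).T@M
    o=-M.T@c["tvec"];return o+d*((z-o[2])/d[:,2])[:,None]
def rpx(pts,ox,oy,x0,y0,k): p=np.array(pts,float);return (p-[x0,y0]+.5)/k-.5+[ox,oy]
E
python3 - <<'E'
from h import *
np.set_printoptions(precision=1,suppress=True)
b=plane("top",rpx([(585,77),(712,188),(602,313),(476,202)],382,150,400,0,6),42);print("bolts top",b,b.mean(0))
for i in range(4):
    d=b[(i+1)%4]-b[i];print(np.linalg.norm(d),np.degrees(np.arctan2(d[1],d[0])))
b=plane("scene",rpx([(488,403),(610,417),(579,505),(453,490)],235,140,400,375,5),42);print("bolts scene",b,b.mean(0))
for i in range(4):
    d=b[(i+1)%4]-b[i];print(np.linalg.norm(d),np.degrees(np.arctan2(d[1],d[0])))
s=plane("top",rpx([(560,172),(628,224)],382,150,400,0,6),42);print("slot",s)
s=plane("top",rpx([(107,278),(140,274),(130,137),(91,148)],175,145,0,0,6),78.5);print("bar",s,s.mean(0))
t=plane("top",rpx([(106,73)],175,145,0,0,6),70);print("tip",t)
t=plane("scene",rpx([(92,580)],345,285,0,375,5),70);print("tip sc",t)
t=plane("scene",rpx([(222,424),(252,448),(133,510)],345,285,0,375,5),78.5);print("bar sc",t)
s=plane("top",rpx([(36,148),(65,305)],175,145,0,0,6),40);print("rack end",s)
d=plane("top",[(227.5,172.5),(258.5,168)],74);print("heads",d)
E
```

```text
bolts top [[ 593.8 -268.    42. ]
 [ 548.7 -318.8   42. ]
 [ 497.5 -273.3   42. ]
 [ 542.2 -223.    42. ]] [ 545.6 -270.8   42. ]
67.97895321164214 -131.63811980778993
68.48920868829433 138.35680883163815
67.32371839511583 48.35040028000884
68.47879641811028 -41.094951811093914
bolts scene [[ 549.6 -320.    42. ]
 [ 498.1 -274.7   42. ]
 [ 543.1 -223.7   42. ]
 [ 594.2 -268.6   42. ]] [ 546.3 -271.7   42. ]
68.551610337193 138.62461114815963
68.03807352725045 48.59830553184783
68.05547383817675 -41.31091301059541
68.11623703361542 -130.9843011907046
slot [[ 554.7 -257.2   42. ]
 [ 533.7 -284.4   42. ]]
bar [[515.5 254.6  78.5]
 [517.2 241.9  78.5]
 [570.9 247.6  78.5]
 [566.4 262.6  78.5]] [542.5 251.7  78.5]
tip [[597.8 260.1  70. ]]
tip sc [[597.6 260.3  70. ]]
bar sc [[522.1 239.2  78.5]
 [518.6 253.   78.5]
 [571.6 249.1  78.5]]
rack end [[572.9 295.7  40. ]
 [509.1 281.8  40. ]]
heads [[560.2 175.2  74. ]
 [571.4 102.7  74. ]]
```

The cameras agree. The holder mouth is at about (546,-271) with its slot at 48.6°, and the stake is at about (548.3,252) with its bar at about 9°. I'll grasp with the tool x yaw at 9°.

```bash
cat >> h.py <<'E'
def to(p,yaw):
    s=arm.read_state();M=R.from_quat(s["ee_rot"]);y=np.radians(yaw)
    T=R.from_matrix(np.array([[np.cos(y),np.sin(y),0],[np.sin(y),-np.cos(y),0],[0,0,-1]]))
    print("row",np.round(M.inv().apply(np.array(p)-s["position"]),1),np.round((M.inv()*T).as_rotvec(),3),"t",round(s["clock"],2),"j6",round(s["joints"][5],2))
def st():
    s=arm.read_state();M=R.from_quat(s["ee_rot"]).as_matrix()
    print("t",round(s["clock"],2),"p",np.round(s["position"],1),"yaw",round(np.degrees(np.arctan2(M[1,0],M[0,0])),2),"tilt",np.round(M[:2,2],4),"F",np.round(s["contact_force"],1),"T",np.round(s["wrist_torque"],2),"w",round(s["gripper_width"],1),"g",round(s["grasp_force"],1))
E
python3 -c "
from h import *
st();to([548.3,252,150],9)"
```

```text
t 0.1 p [223.4 583.2 247.3] yaw -20.97 tilt [-0.0006 -0.0019] F [-0.1  0.3  0.4] T [-0.01 -0.08 -0.01] w 85.3 g 0.0
row [421.9 192.8  97.8] [ 0.002  0.    -0.523] t 0.1 j6 -0.26
```
rotvec after interpolation; fine.

The rows are not in the units I measure in: shifts go in units of 25 mm. I convert before sending: 422 mm is 16.88, 210 mm is 8.4.

```bash
python3 jog.py '[{"x": 8.4,"y": 3.84,"z": 1.2,"rz": -0.26},{"x": 16.88,"y": 7.72,"z": 3.92,"rx": 0.002,"rz": -0.523},{"x": 16.88,"y": 7.72,"z": 3.92,"rx": 0.002,"rz": -0.523},{"x": 16.88,"y": 7.72,"z": 3.92,"rx": 0.002,"rz": -0.523},{"x": 16.88,"y": 7.72,"z": 3.92,"rx": 0.002,"rz": -0.523},{"x": 16.88,"y": 7.72,"z": 3.92,"rx": 0.002,"rz": -0.523},{"x": 16.88,"y": 7.72,"z": 3.92,"rx": 0.002,"rz": -0.523},{"x": 16.88,"y": 7.72,"z": 3.92,"rx": 0.002,"rz": -0.523},{"x": 16.88,"y": 7.72,"z": 3.92,"rx": 0.002,"rz": -0.523},{"x": 16.88,"y": 7.72,"z": 3.92,"rx": 0.002,"rz": -0.523}]' 40; python3 jog.py '[{},{},{}]'; python3 -c "
from h import *
st();to([548.3,252,67.5],9)
a=arm.get_image('top')[135:215,150:300];b=arm.get_image('scene')[250:350,300:420]
cv2.imwrite('pics/g1.png',np.vstack([cv2.resize(a,(600,320),interpolation=2),cv2.resize(b[15:85],(480,280),interpolation=2)[:, :480].copy() if 0 else cv2.copyMakeBorder(cv2.resize(b[15:85],(480,280),interpolation=2),0,0,0,120,0)]))"
```

```text
clock: 1.1
position: [549.8, 249.3, 148.6]
ee_rot: [0.997, 0.077, -0.001, -0.0]
contact_force: [-0.7, 0.5, -0.7]
gripper_width: 39.9
grasp_force: 0.0
clock: 1.4
position: [548.1, 253.1, 150.4]
ee_rot: [0.997, 0.079, 0.0, -0.001]
contact_force: [-0.1, -0.8, -0.9]
gripper_width: 40.4
grasp_force: 0.0
t 1.4 p [548.1 253.1 150.4] yaw 9.06 tilt [0.0002 0.0021] F [-0.1 -0.8 -0.9] T [ 0.04 -0.02 -0.  ] w 40.4 g 0.0
row [-0.   1.3 82.9] [-0.002 -0.001  0.001] t 1.4 j6 1.03
```

View pics/g1.png

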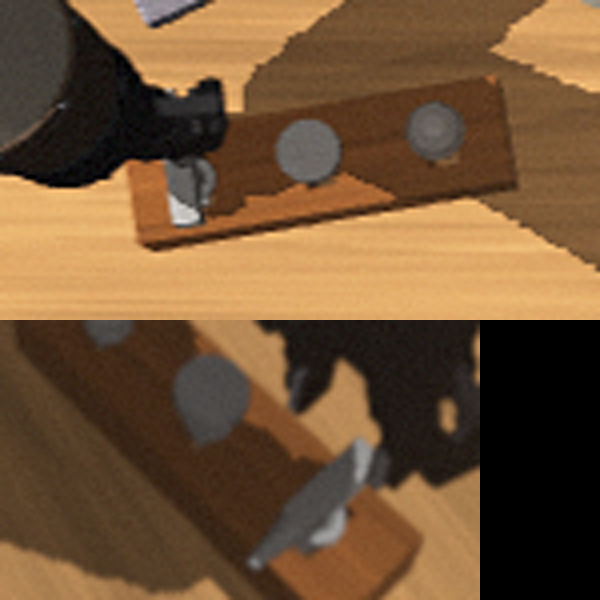

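```bash
python3 -c "
from h import *
print(np.round(arm.read_state()['joints'],3)); print(np.degrees(np.arctan2(253.1,548.1)))"
```

```text
[ 0.701  0.432 -0.179 -0.002 -0.958  1.03 ]
24.78640895739685
```

The robot takes yaw = j1+j6-π/2, so placing at 48.6° needs j6≈2.6, which is within range. The open fingers straddle the bar in the view, so I'll descend.

In the tool's units: 83 mm is 3.32, 70 mm is 2.8.

```bash
python3 jog.py '[{"y": 0.052,"z": 1,"rx": -0.002},{"y": 0.052,"z": 2,"rx": -0.002},{"y": 0.052,"z": 2.8,"rx": -0.002},{"y": 0.052,"z": 3.32,"rx": -0.002},{"y": 0.052,"z": 3.32,"rx": -0.002},{"y": 0.052,"z": 3.32,"rx": -0.002}]'; python3 jog.py '[{},{},{},{},{},{},{},{}]' 8 ; python3 -c "
from h import *
st()"
```

```text
clock: 2.1
position: [549.1, 252.1, 68.0]
ee_rot: [0.997, 0.079, 0.001, -0.0]
contact_force: [-0.3, 0.1, -0.3]
gripper_width: 39.8
grasp_force: 0.0
clock: 2.9
position: [549.4, 251.9, 68.7]
ee_rot: [0.997, 0.079, 0.001, -0.001]
contact_force: [-3.0, -0.2, 6.1]
gripper_width: 14.7
grasp_force: 59.7
t 2.9 p [549.4 251.9  68.7] yaw 9.03 tilt [0.0025 0.0013] F [-3.  -0.2  6.1] T [0.24 0.51 0.05] w 14.7 g 59.7
```

In the tool's units: -90 mm is -3.6, -60 mm is -2.4.

```bash
python3 jog.py '[{"z": -0.16},{"z": -0.48},{"z": -1.2},{"z": -2.4},{"z": -3.6},{"z": -3.6},{"z": -3.6},{"z": -3.6}]'; python3 -c "
from h import *
st()
a=arm.get_image('top')[120:215,150:280];b=arm.get_image('scene')[230:350,330:450]
cv2.imwrite('pics/g2.png',np.hstack([cv2.copyMakeBorder(cv2.resize(a,(390,285),interpolation=2),0,75,0,0,0),cv2.resize(b,(360,360),interpolation=2)]))"
```

```text
clock: 3.7
position: [547.6, 250.6, 155.5]
ee_rot: [0.997, 0.078, -0.001, 0.001]
contact_force: [-0.3, -0.1, -2.9]
gripper_width: 15.0
grasp_force: 58.9
t 3.7 p [547.6 250.6 155.5] yaw 8.97 tilt [-0.0028 -0.0018] F [-0.3 -0.1 -2.9] T [-0.02  0.02 -0.02] w 15.0 g 58.9
```

View pics/g2.png

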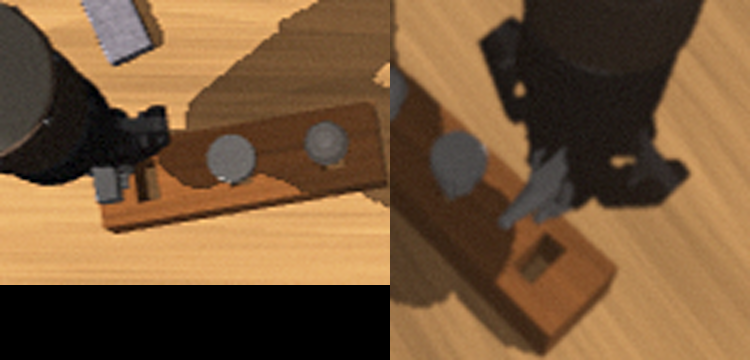

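```bash
python3 -c "
from h import *
t=plane('scene',[(367.7,304.7)],156.8)[0];print(t)
d=t-[547.6,250.6,156.8];a=np.radians(9);print('tip rel TCP along x',d@[np.cos(a),np.sin(a),0],'y',d@[-np.sin(a),np.cos(a),0])
to([546,-271.2,130],48.6)"
```

```text
[596.38308297 260.03674339 156.8       ]
tip rel TCP along x 49.65871417229778 y 1.6892059334288145
row [-83.3 515.2  26.6] [ 0.001  0.003 -0.691] t 3.8 j6 1.03
```

```bash
python3 jog.py '[{"x": -0.32,"y": 2,"z": 0.12,"rz": -0.07},{"x": -0.68,"y": 4.12,"z": 0.2,"rz": -0.14},{"x": -1,"y": 6.2,"z": 0.32,"rz": -0.21},{"x": -1.36,"y": 8.24,"z": 0.44,"rz": -0.28},{"x": -1.68,"y": 10.32,"z": 0.52,"rz": -0.35},{"x": -2,"y": 12.36,"z": 0.64,"rz": -0.42},{"x": -2.36,"y": 14.4,"z": 0.76,"rz": -0.49},{"x": -2.68,"y": 16.48,"z": 0.84,"rz": -0.56},{"x": -3,"y": 18.56,"z": 0.96,"rz": -0.63},{"x": -3.32,"y": 20.6,"z": 1.064,"rx": 0.001,"ry": 0.003,"rz": -0.691}]'; python3 jog.py '[{},{},{},{}]'; python3 -c "
from h import *
st();to([546,-271.2,105],48.6)
A=arm.get_image('top');B=arm.get_image('scene');cv2.imwrite('pics/t3.png',A);cv2.imwrite('pics/s3.png',B)
a=A[140:220,375:475];b=B[85:195,205:315]
cv2.imwrite('pics/g3.png',np.hstack([cv2.copyMakeBorder(cv2.resize(a,(400,320),interpolation=2),0,65,0,0,0),cv2.resize(b,(385,385),interpolation=2)]))if 0 else cv2.imwrite('pics/g3.png',np.hstack([cv2.copyMakeBorder(cv2.resize(a,(400,320),interpolation=2),0,120,0,0,0),cv2.resize(b[:,:100],(400,440),interpolation=2)]))"
```

```text
clock: 4.8
position: [546.6, -249.8, 130.6]
ee_rot: [0.911, 0.413, 0.001, -0.001]
contact_force: [1.3, 0.6, -2.2]
gripper_width: 15.3
grasp_force: 59.2
clock: 5.2
position: [547.5, -246.6, 131.6]
ee_rot: [0.911, 0.412, 0.001, -0.001]
contact_force: [-0.2, -0.5, -3.4]
gripper_width: 14.7
grasp_force: 59.4
t 5.2 p [ 547.5 -246.6  131.6] yaw 48.71 tilt [0.002  0.0025] F [-0.2 -0.5 -3.4] T [0.04 0.05 0.02] w 14.7 g 59.4
row [-19.5  15.1  26.6] [-0.    -0.003  0.002] t 5.2 j6 2.58
```

View pics/g3.png

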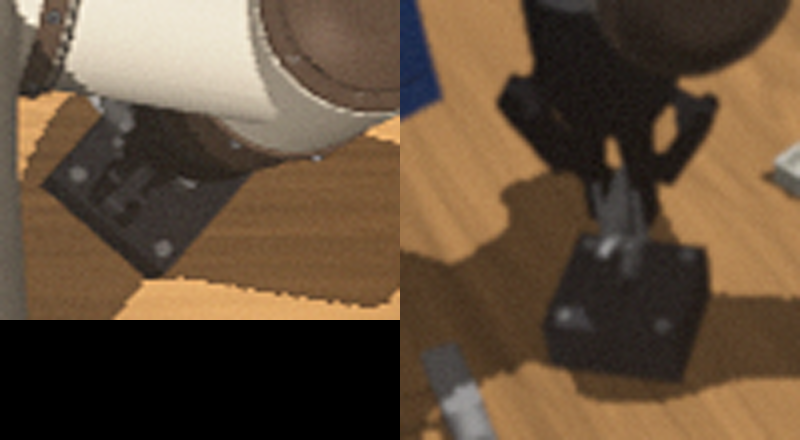

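In the tool's units: 26.6 mm is 1.064, -19.2 mm is -0.768.

```bash
python3 jog.py '[{"x": -0.4,"y": 0.32,"z": 0.52,"ry": -0.001},{"x": -0.768,"y": 0.608,"z": 1.064,"ry": -0.003,"rz": 0.002},{"x": -0.768,"y": 0.608,"z": 1.064,"ry": -0.003,"rz": 0.002},{"x": -0.768,"y": 0.608,"z": 1.064,"ry": -0.003,"rz": 0.002},{"x": -0.768,"y": 0.608,"z": 1.064,"ry": -0.003,"rz": 0.002},{"x": -0.768,"y": 0.608,"z": 1.064,"ry": -0.003,"rz": 0.002}]'; python3 -c "
from h import *
P=[]
for i in range(6):
    B=arm.get_image('scene') if i%2 else arm.get_image('top')
    P.append(arm.read_state()['position'])
    if i%2: S=B
    else: T=B
st();print(np.mean(P,0),np.std(P,0));to([546.2,-271.1,105],48.6)
cv2.imwrite('pics/t4.png',T);cv2.imwrite('pics/s4.png',S)
f=lambda i,x,y,w,h,k:np.clip(cv2.resize(i[y:y+h,x:x+w],None,fx=k,fy=k,interpolation=2)*2.,0,255).astype(np.uint8)
a=f(T,378,145,60,64,6);b=f(S,230,110,66,80,6)
c=np.zeros((480,760,3),np.uint8);c[:384,:360]=a;c[:480,364:760]=b
cv2.imwrite('pics/g4.png',c)"
```

```text
clock: 5.9
position: [546.4, -272.4, 105.6]
ee_rot: [0.912, 0.411, 0.001, 0.0]
contact_force: [-0.7, 0.4, -2.4]
gripper_width: 14.9
grasp_force: 59.4
t 6.2 p [ 546.2 -272.3  105.5] yaw 48.49 tilt [ 0.0011 -0.0001] F [-0.5  0.3 -2.7] T [ 0.05  0.01 -0.04] w 14.9 g 59.4
[ 546.32976454 -272.27815181  105.5662258 ] [0.06765424 0.02199635 0.07089002]
row [ 0.9 -0.8  0.5] [ 0.001 -0.001 -0.002] t 6.2 j6 2.61
```

View pics/g4.png

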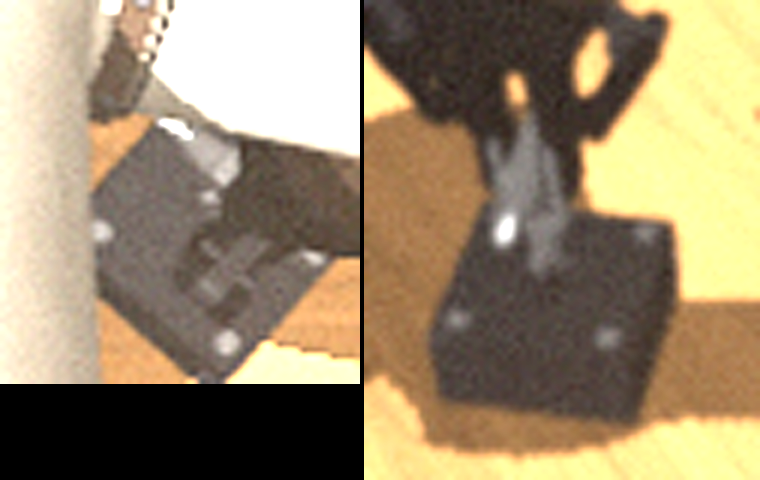

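```bash
python3 -c "
from h import *
np.set_printoptions(precision=0,suppress=True)
a=np.radians(48.5);ux=np.array([np.cos(a),np.sin(a),0]);uy=np.array([-ux[1],ux[0],0])
c=np.array([546.33,-272.28,106.4])-.4*ux
pts={'tip':c+50*ux,'blunt':c-32*ux,'hornroot_top':c+22*ux+[0,0,9],'bot':c-[0,0,54],'pin+':c+15*ux-[0,0,45],'pin-':c-15*ux-[0,0,45],'collar':c-[0,0,29.5],'mouth':[546,-271.2,42],'bolt':[594,-268.3,42],'boltR':[549.2,-319.4,42]}
for k,p in pts.items(): print(k,(proj('top',[p])[0]-[378,145]+.5)*6,(proj('scene',[p])[0]-[230,110]+.5)*6+[364,0])"
```

```text
tip [164. 113.] [502. 242.]
blunt [328. 256.] [555. 114.]
hornroot_top [226. 157.] [518. 180.]
bot [229. 220.] [550. 256.]
pin+ [206. 192.] [539. 264.]
pin- [263. 242.] [557. 218.]
collar [245. 211.] [544. 214.]
mouth [219. 224.] [555. 274.]
bolt [210. 107.] [459. 319.]
boltR [338. 217.] [502. 215.]
```

Predicted and observed positions match to about 1–2 mm. The pin end in the scene crop is at about (541,270). I'll correct the XY and descend gently, watching the force.

```bash
python3 jog.py '[{"x": 0.036,"y": -0.032,"z": 0.08,"rx": 0.001,"ry": -0.001,"rz": -0.002},{"x": 0.036,"y": -0.032,"z": 0.2,"rx": 0.001,"ry": -0.001,"rz": -0.002},{"x": 0.036,"y": -0.032,"z": 0.32,"rx": 0.001,"ry": -0.001,"rz": -0.002},{"x": 0.036,"y": -0.032,"z": 0.32,"rx": 0.001,"ry": -0.001,"rz": -0.002},{"x": 0.036,"y": -0.032,"z": 0.32,"rx": 0.001,"ry": -0.001,"rz": -0.002}]' >/dev/null; python3 -c "
from h import *
st()"; python3 jog.py '[{"z": 0.04},{"z": 0.08},{"z": 0.12},{"z": 0.16},{"z": 0.16},{"z": 0.16}]'>/dev/null;python3 -c "
from h import *
st()"
```

```text
t 6.7 p [ 546.1 -271.2   97. ] yaw 48.6 tilt [-0.0012 -0.    ] F [-0.1 -1.  -3.5] T [ 0.01 -0.06  0.02] w 14.7 g 59.4
t 7.3 p [ 546.2 -271.2   93.2] yaw 48.6 tilt [-0.0008 -0.0001] F [ 0.1 -0.  -2.2] T [-0.01 -0.    0.03] w 15.0 g 59.4
```

In the tool's units: 2 mm is 0.08, 1 mm is 0.04.

```bash
python3 jog.py '[{"z": 0.04},{"z": 0.08},{"z": 0.08},{"z": 0.08}]'>/dev/null;python3 -c "
from h import *
st()"; python3 jog.py '[{"z": 0.04},{"z": 0.08},{"z": 0.08},{"z": 0.08}]'>/dev/null;python3 -c "
from h import *
st()"
```

```text
t 7.7 p [ 546.1 -271.2   91.2] yaw 48.6 tilt [-0.0008 -0.0001] F [ 0.1 -1.2 -2.8] T [-0.03  0.02  0.02] w 15.3 g 59.4
t 8.1 p [ 546.1 -271.2   89.2] yaw 48.6 tilt [-0.0008 -0.0001] F [ 0.2  0.  -2. ] T [-0.   -0.01 -0.03] w 15.2 g 59.4
```

In the tool's units: 2 mm is 0.08, 1 mm is 0.04.

```bash
python3 jog.py '[{"z": 0.04},{"z": 0.08},{"z": 0.08},{"z": 0.08}]'>/dev/null;python3 -c "
from h import *
st()"; python3 jog.py '[{"z": 0.04},{"z": 0.08},{"z": 0.08},{"z": 0.08}]'>/dev/null;python3 -c "
from h import *
st()"
```

```text
t 8.5 p [ 546.1 -271.2   87.2] yaw 48.6 tilt [-0.0008 -0.0001] F [-0.6 -0.2 -2.9] T [-0.01  0.04 -0.02] w 14.8 g 59.4
t 8.9 p [ 546.1 -271.2   85.1] yaw 48.6 tilt [-0.0008 -0.0001] F [ 0.5  0.3 -2.9] T [-0.03 -0.04 -0.01] w 15.3 g 59.4
```

```bash
for i in 1; do :; done; python3 jog.py '[{"z": 0.04},{"z": 0.08},{"z": 0.12},{"z": 0.16},{"z": 0.16},{"z": 0.16}]'>/dev/null;python3 -c "
from h import *
st()"; python3 jog.py '[{"z": 0.04},{"z": 0.08},{"z": 0.12},{"z": 0.16},{"z": 0.2},{"z": 0.24},{"z": 0.28},{"z": 0.28},{"z": 0.28}]'>/dev/null;python3 -c "
from h import *
st()"
```

```text
t 9.5 p [ 546.1 -271.2   81.2] yaw 48.6 tilt [-0.0009 -0.0001] F [ 0.6  0.4 -2.5] T [-0.07  0.01 -0.  ] w 14.9 g 59.4
t 10.4 p [ 546.1 -271.2   74.2] yaw 48.6 tilt [-0.0008 -0.0001] F [-0.3  0.2 -3.2] T [ 0.01 -0.02  0.04] w 15.1 g 59.4
```

In the tool's units: 2 mm is 0.08, 1 mm is 0.04.

```bash
python3 jog.py '[{"z": 0.04},{"z": 0.08},{"z": 0.08},{"z": 0.08}]'>/dev/null;python3 -c "
from h import *
st()"; python3 jog.py '[{"z": 0.02},{"z": 0.036},{"z": 0.036},{"z": 0.036}]'>/dev/null;python3 -c "
from h import *
st()"
```

```text
t 10.8 p [ 546.1 -271.2   72.2] yaw 48.6 tilt [-0.0008 -0.0001] F [ 0.5 -0.3 -2.5] T [0.02 0.03 0.02] w 15.2 g 59.4
t 11.2 p [ 546.1 -271.2   71.3] yaw 48.6 tilt [-0.0008 -0.0001] F [ 0.8 -0.2 -2.9] T [-0.01 -0.06  0.01] w 15.1 g 59.4
```

In the tool's units: 0.4 mm is 0.016.

```bash
python3 jog.py '[{"z": 0.016},{"z": 0.016},{"z": 0.016}]'>/dev/null;python3 -c "
from h import *
st()"; python3 jog.py '[{"z": 0.016},{"z": 0.016},{"z": 0.016}]'>/dev/null;python3 -c "
from h import *
st()"; python3 jog.py '[{"z": 0.016},{"z": 0.016},{"z": 0.016}]'>/dev/null;python3 -c "
from h import *
st()"
```

```text
t 11.5 p [ 546.1 -271.2   70.9] yaw 48.6 tilt [-0.0008 -0.0001] F [ 0.2 -0.4 -2.1] T [ 0.02  0.   -0.02] w 15.4 g 59.4
t 11.8 p [ 546.1 -271.2   70.8] yaw 48.6 tilt [-0.0006 -0.0002] F [-0.6  0.5 -0.4] T [ 0.17  0.19 -0.01] w 14.9 g 59.9
t 12.1 p [ 546.2 -271.2   70.7] yaw 48.61 tilt [-0.0005 -0.0003] F [-1.6  1.5  4.1] T [ 0.41  0.62 -0.01] w 15.1 g 60.4
```

Home at TCP z≈70.8, as predicted. I'll relieve the pressure and turn clockwise.

In the tool's units: -0.4 mm is -0.016.

```bash
python3 jog.py '[{"z": -0.016},{"z": -0.016,"rz": 0.05},{"z": -0.016,"rz": 0.12},{"z": -0.016,"rz": 0.2},{"z": -0.016,"rz": 0.28},{"z": -0.016,"rz": 0.36},{"z": -0.016,"rz": 0.44},{"z": -0.016,"rz": 0.5},{"z": -0.016,"rz": 0.5},{"z": -0.016,"rz": 0.5}]'>/dev/null;python3 -c "
from h import *
st()"; python3 jog.py '[{"rz": 0.06},{"rz": 0.14},{"rz": 0.22},{"rz": 0.3},{"rz": 0.36},{"rz": 0.4},{"rz": 0.4},{"rz": 0.4}]'>/dev/null;python3 -c "
from h import *
st()"
```

```text
t 13.1 p [ 546.5 -271.5   70.7] yaw 20.03 tilt [ 0.0002 -0.0006] F [-0.8 -0.6  2.5] T [-0.23  0.22 -0.05] w 14.7 g 60.2
t 13.9 p [ 546.5 -271.2   70.7] yaw -2.89 tilt [ 0.0001 -0.0003] F [-0.5  1.3  2.2] T [ 0.17  0.13 -0.  ] w 15.2 g 60.3
```

In the tool's units: -0.2 mm is -0.008.

```bash
python3 jog.py '[{"z": -0.008,"rz": 0.03},{"z": -0.008,"rz": 0.08},{"z": -0.008,"rz": 0.13},{"z": -0.008,"rz": 0.16},{"z": -0.008,"rz": 0.16},{"z": -0.008,"rz": 0.16}]'>/dev/null;python3 -c "
from h import *
st()"; for k in 1; do python3 jog.py '[{"rz": 0.02},{"rz": 0.04},{"rz": 0.04},{"rz": 0.04}]'>/dev/null;python3 -c "
from h import *
st()";done
```

```text
t 14.5 p [ 546.3 -271.2   70.7] yaw -12.12 tilt [-0.0004 -0.0001] F [-0.1  0.7  2.1] T [ 0.22  0.07 -0.04] w 14.8 g 60.2
t 14.9 p [ 546.2 -271.2   70.7] yaw -14.43 tilt [-0.0004 -0.0001] F [0.2 1.7 3.3] T [ 0.28 -0.07 -0.04] w 15.0 g 60.2
```

```bash
python3 jog.py '[{"z": -0.012},{"z": -0.012,"rz": 0.02},{"z": -0.012,"rz": 0.02},{"z": -0.012,"rz": 0.02}]'>/dev/null;python3 -c "
from h import *
st()";  python3 jog.py '[{"rz": 0.02},{"rz": 0.02},{"rz": 0.02}]'>/dev/null;python3 -c "
from h import *
st()"; python3 jog.py '[{"rz": 0.02},{"rz": 0.02},{"rz": 0.02}]'>/dev/null;python3 -c "
from h import *
st()"
```

```text
t 15.3 p [ 546.1 -271.1   70.8] yaw -15.58 tilt [-0.0009  0.0001] F [1.  0.4 0.8] T [ 0.22 -0.28 -0.06] w 15.2 g 59.9
t 15.6 p [ 546.  -271.1   70.8] yaw -16.72 tilt [-0.0011  0.0001] F [0.5 1.2 0.1] T [ 0.18 -0.24 -0.01] w 15.2 g 59.8
t 15.9 p [ 546.  -271.2   70.8] yaw -17.86 tilt [-0.0012  0.    ] F [ 0.7  0.8 -1.5] T [ 0.07 -0.25  0.14] w 15.1 g 59.7
```

```bash
python3 jog.py '[{"rz": 0.015},{"rz": 0.015},{"rz": 0.015}]'>/dev/null;python3 -c "
from h import *
st()"
```

```text
t 16.2 p [ 546.  -271.1   70.8] yaw -18.71 tilt [-0.0012 -0.    ] F [ 1.1  0.5 -2.2] T [ 0.08 -0.28  0.23] w 14.9 g 59.5
```

Stop felt at yaw ≈ -17.5°. I'll ease off by about 4°, then lift gently.

In the tool's units: -1 mm is -0.04, -0.5 mm is -0.02.

```bash
python3 jog.py '[{"rz": -0.04},{"rz": -0.08},{"rz": -0.08},{"rz": -0.08}]'>/dev/null;python3 -c "
from h import *
st()"; python3 jog.py '[{"z": -0.02},{"z": -0.04},{"z": -0.04},{"z": -0.04}]'>/dev/null;python3 -c "
from h import *
st()"; python3 jog.py '[{"z": -0.02},{"z": -0.04},{"z": -0.04}]'>/dev/null;python3 -c "
from h import *
st()"
```

```text
t 16.6 p [ 545.7 -271.2   70.8] yaw -14.22 tilt [-0.0016  0.0002] F [-0.8  0.7 -1.4] T [-0.04 -0.    0.02] w 15.1 g 59.6
t 17.0 p [ 546.  -271.1   71.9] yaw -14.15 tilt [-0.001  0.   ] F [-0.6  0.3 -3.4] T [-0.03 -0.03  0.  ] w 14.9 g 59.5
t 17.3 p [ 546.2 -271.2   73.1] yaw -14.14 tilt [-0.0006 -0.0001] F [-0.1 -0.3 -2.7] T [ 0.   -0.03  0.04] w 15.3 g 59.5
```

No binding. I'll keep raising in small steps to find the retainer.

In the tool's units: -0.5 mm is -0.02.

```bash
python3 jog.py '[{"z": -0.02},{"z": -0.02},{"z": -0.02}]'>/dev/null;python3 -c "
from h import *
st()"; python3 jog.py '[{"z": -0.02},{"z": -0.02},{"z": -0.02}]'>/dev/null;python3 -c "
from h import *
st()"; python3 jog.py '[{"z": -0.02},{"z": -0.02},{"z": -0.02}]'>/dev/null;python3 -c "
from h import *
st()"
```

```text
t 17.6 p [ 546.1 -271.2   73.5] yaw -14.14 tilt [-0.0007 -0.0001] F [ 0.1  0.2 -2.6] T [0. 0. 0.] w 15.0 g 59.5
t 17.9 p [ 546.1 -271.2   74. ] yaw -14.14 tilt [-0.0008 -0.0001] F [ 0.4 -0.1 -3. ] T [-0.02 -0.03 -0.05] w 15.0 g 59.4
t 18.2 p [ 546.  -271.1   74.2] yaw -14.14 tilt [-0.0011  0.0001] F [ 0.3 -1.  -4.8] T [-0.12 -0.16  0.04] w 15.2 g 59.1
```

In the tool's units: -0.4 mm is -0.016.

```bash
python3 jog.py '[{"z": -0.016},{"z": -0.016},{"z": -0.016}]'>/dev/null;python3 -c "
from h import *
st()"
```

```text
t 18.5 p [ 545.9 -271.1   74.3] yaw -14.15 tilt [-0.0013  0.0002] F [ 0.8 -1.2 -8.3] T [-0.32 -0.44 -0.  ] w 14.8 g 58.7
```

In the tool's units: -0.4 mm is -0.016, -0.2 mm is -0.008.

```bash
python3 jog.py '[{"z": -0.008},{"z": -0.016},{"z": -0.016}]'>/dev/null;python3 -c "
from h import *
st()"
```

```text
t 18.8 p [ 545.9 -271.1   74.5] yaw -14.16 tilt [-0.0014  0.0004] F [  2.7  -1.6 -13.4] T [-0.58 -0.86 -0.02] w 14.9 g 58.5
```

In the tool's units: -0.2 mm is -0.008, -0.1 mm is -0.004.

```bash
python3 jog.py '[{"z": -0.004},{"z": -0.008},{"z": -0.008},{"z": -0.008}]'>/dev/null;python3 -c "
from h import *
st()";python3 jog.py '[{},{},{},{},{}]'>/dev/null;python3 -c "
from h import *
st()"
```

```text
t 19.2 p [ 545.8 -271.    74.6] yaw -14.16 tilt [-0.0017  0.0004] F [  3.8  -2.1 -18.1] T [-0.78 -1.19  0.03] w 14.8 g 58.6
t 19.7 p [ 545.8 -271.    74.8] yaw -14.16 tilt [-0.0017  0.0005] F [  3.6  -2.6 -23.9] T [-0.96 -1.4   0.01] w 15.1 g 58.7
```

The force is creeping up, so I'm backing down at once.

```bash
python3 jog.py '[{"z": 0.028}]'>/dev/null;python3 -c "
from h import *
st()"
```

```text
t 19.8 p [ 545.8 -271.1   74.6] yaw -14.15 tilt [-0.0017  0.0002] F [  2.3  -2.4 -17.7] T [-0.51 -0.95  0.06] w 15.4 g 59.3
```

```bash
python3 jog.py '[{}]'>/dev/null;python3 -c "
from h import *
st()"; python3 jog.py '[{}]'>/dev/null;python3 -c "
from h import *
st()"
```

```text
t 19.9 p [ 545.8 -271.    74.7] yaw -14.15 tilt [-0.0015  0.0002] F [  3.7  -2.  -20.7] T [-0.74 -1.11  0.03] w 14.9 g 59.2
t 20.0 p [ 545.8 -271.    74.7] yaw -14.15 tilt [-0.0014  0.0002] F [  3.3  -1.3 -21.3] T [-0.66 -0.99  0.02] w 14.9 g 59.1
```

```bash
python3 jog.py '[{"z": 0.02}]'>/dev/null;python3 -c "
from h import *
st()"; python3 jog.py '[{}]'>/dev/null;python3 -c "
from h import *
st()"; python3 jog.py '[{}]'>/dev/null;python3 -c "
from h import *
st()"
```

```text
t 20.1 p [ 545.9 -271.1   74.6] yaw -14.14 tilt [-0.0013  0.    ] F [  2.   -1.1 -17.4] T [-0.27 -0.64  0.02] w 14.7 g 59.6
t 20.2 p [ 545.9 -271.1   74.6] yaw -14.14 tilt [-0.0012  0.    ] F [  1.1  -1.2 -17.6] T [-0.38 -0.71  0.07] w 15.1 g 59.5
t 20.3 p [ 545.9 -271.1   74.6] yaw -14.14 tilt [-0.0012  0.    ] F [  1.4  -1.6 -18.3] T [-0.32 -0.61  0.03] w 14.8 g 59.5
```

```bash
python3 jog.py '[{"z": 0.01},{"z": 0.01}]'>/dev/null;python3 -c "
from h import *
st()"; python3 jog.py '[{"z": 0.002},{"z": 0.002}]'>/dev/null;python3 -c "
from h import *
st()"; python3 jog.py '[{"z": 0.002},{"z": 0.002}]'>/dev/null;python3 -c "
from h import *
st()"
```

```text
t 20.5 p [ 546.  -271.1   74.5] yaw -14.13 tilt [-0.001  -0.0001] F [  0.8  -0.5 -14.3] T [-0.16 -0.34  0.01] w 15.1 g 59.9
t 20.7 p [ 546.  -271.2   74.5] yaw -14.13 tilt [-0.0009 -0.0002] F [  0.2   0.5 -13. ] T [ 0.03 -0.15  0.02] w 14.9 g 60.2
t 20.9 p [ 546.1 -271.2   74.4] yaw -14.13 tilt [-0.0008 -0.0002] F [ -0.    0.4 -11.5] T [ 0.14  0.07 -0.01] w 15.1 g 60.5
```

In the tool's units: -0.25 mm is -0.01.

```bash
python3 jog.py '[{"z": -0.01},{"z": -0.01}]'>/dev/null;python3 -c "
from h import *
st()"; python3 jog.py '[{}]'>/dev/null;python3 -c "
from h import *
st()"; python3 jog.py '[{}]'>/dev/null;python3 -c "
from h import *
st()"
```

```text
t 21.1 p [ 546.1 -271.1   74.4] yaw -14.14 tilt [-0.0009 -0.0001] F [ -0.4   0.  -10.2] T [ 0.18  0.09 -0.02] w 14.9 g 60.5
t 21.2 p [ 546.1 -271.2   74.4] yaw -14.14 tilt [-0.0008 -0.0001] F [ -0.4   0.3 -10.6] T [ 0.17  0.07 -0.01] w 15.1 g 60.5
t 21.3 p [ 546.1 -271.2   74.4] yaw -14.13 tilt [-0.0009 -0.0002] F [ -0.6   0.5 -10.2] T [ 0.21  0.15 -0.01] w 14.9 g 60.6
```

```bash
python3 jog.py '[{"z": -0.0072},{"z": -0.0072},{"z": -0.0072}]'>/dev/null;python3 -c "
from h import *
st()"; python3 jog.py '[{},{}]'>/dev/null;python3 -c "
from h import *
st()"
```

```text
t 21.6 p [ 546.1 -271.2   74.4] yaw -14.14 tilt [-0.0009 -0.0001] F [ -0.8   1.2 -10.3] T [ 0.17  0.14 -0.02] w 15.0 g 60.5
t 21.8 p [ 546.1 -271.2   74.4] yaw -14.14 tilt [-0.0007 -0.0001] F [ -1.6   1.1 -11.4] T [0.17 0.19 0.  ] w 15.1 g 60.5
```

```bash
python3 jog.py '[{"z": -0.01},{"z": -0.01}]'>/dev/null;python3 -c "
from h import *
st()"; python3 jog.py '[{},{}]'>/dev/null;python3 -c "
from h import *
st()"; python3 jog.py '[{}]'>/dev/null;python3 -c "
from h import *
st()"
```

```text
t 22.0 p [ 546.1 -271.2   74.4] yaw -14.14 tilt [-0.0009  0.    ] F [ -0.3  -0.4 -12.2] T [0.02 0.09 0.01] w 14.7 g 60.4
t 22.2 p [ 546.1 -271.2   74.5] yaw -14.14 tilt [-0.0009 -0.    ] F [ -0.6  -0.3 -13.2] T [0.04 0.04 0.02] w 14.9 g 60.4
t 22.3 p [ 546.1 -271.2   74.5] yaw -14.14 tilt [-0.0009  0.    ] F [ -0.3   0.  -13.3] T [0.04 0.07 0.02] w 14.8 g 60.4
```

In the tool's units: -0.2 mm is -0.008.

```bash
python3 jog.py '[{"z": -0.008},{"z": -0.008}]'>/dev/null;python3 -c "
from h import *
st()"; python3 jog.py '[{},{}]'>/dev/null;python3 -c "
from h import *
st()"; python3 jog.py '[{},{}]'>/dev/null;python3 -c "
from h import *
st()"
```

```text
t 22.5 p [ 546.  -271.2   74.5] yaw -14.15 tilt [-0.001   0.0001] F [  0.6  -1.  -14.6] T [-0.11 -0.12 -0.01] w 14.7 g 60.1
t 22.7 p [ 546.  -271.1   74.5] yaw -14.15 tilt [-0.001   0.0001] F [  1.4  -0.7 -14.5] T [-0.16 -0.19 -0.01] w 15.3 g 60.1
t 22.9 p [ 546.  -271.1   74.6] yaw -14.15 tilt [-0.0011  0.0001] F [  0.6  -0.8 -16.2] T [-0.22 -0.16 -0.04] w 14.8 g 59.9
```

Now at about 16 N gross, roughly 13.5 N net of the stake's weight. I'll hold it with tiny trims.

```bash
python3 jog.py '[{"z": 0.002},{"z": 0.0028},{"z": 0.0028}]'>/dev/null;python3 -c "
from h import *
st()"; python3 jog.py '[{"z": 0.002},{"z": 0.002},{"z": 0.002}]'>/dev/null;python3 -c "
from h import *
st()"; python3 jog.py '[{"z": 0.0008},{"z": 0.0008},{"z": 0.0008}]'>/dev/null;python3 -c "
from h import *
st()"
```

```text
t 23.2 p [ 546.  -271.1   74.6] yaw -14.14 tilt [-0.001  0.   ] F [ -0.2  -0.7 -16.7] T [-0.17 -0.18  0.01] w 14.9 g 59.8
t 23.5 p [ 546.  -271.1   74.6] yaw -14.15 tilt [-0.001   0.0001] F [  0.6  -0.4 -16.7] T [-0.19 -0.15  0.03] w 14.8 g 59.8
t 23.8 p [ 546.  -271.1   74.6] yaw -14.14 tilt [-0.001  0.   ] F [  0.9  -0.3 -16.9] T [-0.16 -0.17 -0.  ] w 15.1 g 59.8
```

```bash
python3 jog.py '[{},{},{}]'>/dev/null;python3 -c "
from h import *
st()"
```

```text
t 24.1 p [ 546.  -271.2   74.6] yaw -14.15 tilt [-0.001  0.   ] F [ -0.3  -1.5 -17.6] T [-0.2  -0.17  0.03] w 14.9 g 59.7
```

Held for 1.2 s at 16–17.6 N gross (13.6–15 N net). Now lowering it again.

The rows are not in the units I measure in: shifts go in units of 25 mm. I convert before sending: 2 mm is 0.08, 3.3 mm is 0.132.

```bash
python3 jog.py '[{"z": 0.02},{"z": 0.04},{"z": 0.08},{"z": 0.12},{"z": 0.132},{"z": 0.132},{"z": 0.132},{"z": 0.132}]'>/dev/null;python3 -c "
from h import *
st()";python3 jog.py '[{"z": 0.012},{"z": 0.012},{"z": 0.012}]'>/dev/null;python3 -c "
from h import *
st()"
```

```text
t 24.9 p [ 547.1 -271.5   72.1] yaw -14.12 tilt [ 0.0018 -0.001 ] F [ 0.8 -0.  -3.3] T [ 0.03 -0.03  0.03] w 14.9 g 61.8
t 25.2 p [ 546.2 -271.2   71. ] yaw -14.14 tilt [-0.0007 -0.0002] F [-0.   0.4 -2.1] T [ 0.03 -0.03 -0.05] w 15.0 g 61.8
```

```bash
python3 jog.py '[{"z": 0.008},{"z": 0.008},{"z": 0.008}]'>/dev/null;python3 -c "
from h import *
st()";python3 jog.py '[{"z": 0.008},{"z": 0.008},{"z": 0.008}]'>/dev/null;python3 -c "
from h import *
st()"
```

```text
t 25.5 p [ 546.1 -271.2   70.9] yaw -14.14 tilt [-0.0008 -0.0001] F [ 0.6 -0.2 -2.2] T [ 0.01 -0.04  0.01] w 14.8 g 61.8
t 25.8 p [ 546.1 -271.2   70.8] yaw -14.14 tilt [-0.0007 -0.0001] F [-0.1  0.5 -1.5] T [0.1  0.08 0.01] w 14.8 g 61.8
```

In the tool's units: 0.1 mm is 0.004.

```bash
python3 jog.py '[{"z": 0.004},{"z": 0.004},{"z": 0.004},{"z": 0.004},{"z": 0.004},{"z": 0.004}]' 45|tail -2;python3 -c "
from h import *
st()"; python3 jog.py '[{"z": -0.2},{"z": -0.8},{"z": -2},{"z": -3.6},{"z": -5.2},{"x": -2.4,"y": 5.2,"z": -6},{"x": -2.4,"y": 6.8,"z": -6},{"x": -2.4,"y": 8,"z": -6},{"x": -2.4,"y": 8,"z": -6},{"x": -2.4,"y": 8,"z": -6}]';  python3 -c "
from h import *
st()
T=arm.get_image('top');S=arm.get_image('scene')
f=lambda i,x,y,w,h,k:cv2.resize(i[y:y+h,x:x+w],None,fx=k,fy=k,interpolation=2)
a=f(T,378,145,64,64,6);b=f(S,230,120,66,64,6)
cv2.imwrite('pics/g5.png',np.vstack([np.hstack([a,b])[:, :780],cv2.resize(np.hstack([T,S]),(780,244))[:210]]))"
```

```text
gripper_width: 45.1
grasp_force: 0.0
t 26.4 p [ 546.2 -271.2   70.6] yaw -14.14 tilt [-0.0006 -0.0001] F [ 0.2 -0.8 -0.2] T [-0.01 -0.09  0.01] w 45.1 g 0.0
clock: 27.4
position: [436.8, -454.2, 221.5]
ee_rot: [0.992, -0.126, -0.0, 0.001]
contact_force: [-0.2, 0.4, 0.4]
gripper_width: 44.9
grasp_force: 0.0
t 27.4 p [ 436.8 -454.2  221.5] yaw -14.42 tilt [-0.0002 -0.0015] F [-0.2  0.4  0.4] T [ 0.04  0.04 -0.01] w 44.9 g 0.0
```

View pics/g5.png

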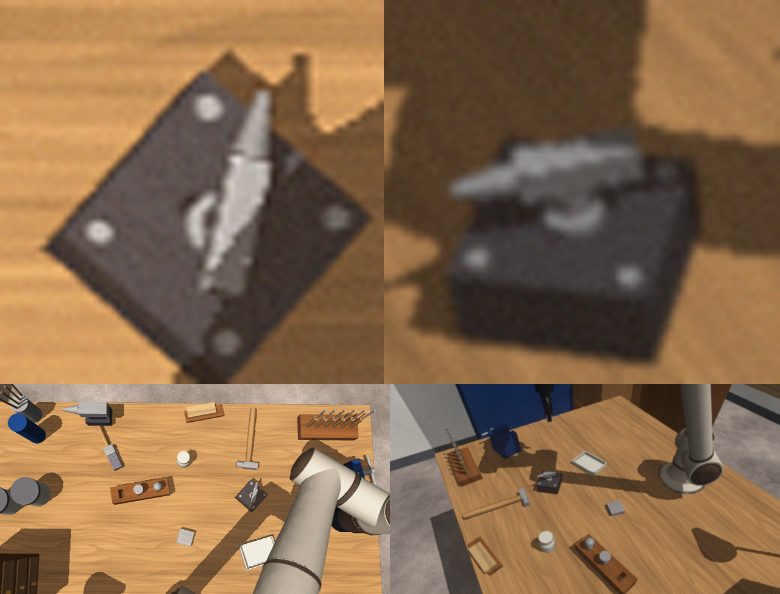

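The stake stands upright and locked in the holder. In the top crop its horn tip is at (262,95) and its blunt end at about (222,290), which is about -14°. The collar is down, everything else is in place, and the arm is clear.

```bash
python3 jog.py '[{},{},{}]'|head -1; python3 -c "
from bench import arm
print(arm.job_done())"
```

```text
clock: 27.8
the job is handed in; nothing more can be done
None
```

The T-stake is locked in the holder, upright, eased about 3–4° off the stop and released, with the job handed in at 27.8 s; the tug held about 14 N net for 1.2 s, though on the first try the pull crept to 23.9 N on the wrist reading, just under the 24 N limit, before I backed off.

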